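# Seat a round bar against the hidden end stop of a V-groove fixture

## Task

Lay the loose aluminium bar in the V-groove of the marking fixture, clear of the hood, then push it along the groove under the hood until its end has run onto the solid end stop hidden inside, and lean on it there for a moment with a steady push of about 10 N, gently: more than 25 N would knock the stop out of adjustment. Leave the bar lying in the groove with its end still against the stop, let go of it, and do not disturb the tape measure, the tin or the pipe elbow nearby.

Things in the scene. Friction and masses are not known exactly. Their poses are not given: they have to be found in the camera images.
- bar_center (a point): Centre of the loose bar: plain round aluminium bar, 32 mm diameter, 160 mm long, about 0.35 kg, lying on the bench at the start (centre 16 mm above it). The x axis runs along the bar (both ends alike); y and z turn as it rolls.
- bar: The same round bar; its origin and axes are those of bar_center.
- fixture: Marking fixture, fixed to the bench, placed anew each time: base plate 330 x 90 x 8 mm with a V-groove of 20 mm steel angle, open side up, along its middle from x = -155 to +150 mm. Origin: middle of the plate's underside; x along the groove towards the stop, z up. The V's upper edges are 13 mm either side of the middle, 51 mm above the bench: a bar in it can be gripped with the fingers astride.
- groove (a point): Point above the middle of the fixture (fixture x = 0), 60 mm above the bench, on the line where the axis of the bar lies when it rests in the groove; axes as the fixture's (x towards the stop).
- hood_mouth (a point): Point on the same line in the open mouth of the grey sheet hood, 60 mm above the bench; axes as the fixture's. The hood covers the groove from here (fixture x = 84 mm) to x = 156 mm; inside it is 46 mm wide, its top is 87 mm above the bench; nothing else stands above the groove.
- stop: End stop: steel bracket closing the hood's far end. This pose is the bracket's (origin and axes as the fixture's). Its screw reaches back to a solid 20 mm pad on the bar's line, hidden by the hood and set anew each time: face anywhere from fixture x = 105 to 140 mm. A sprung pin 3 mm proud of the pad yields under 1 N. The bar slides in the groove with 2 to 5 N of friction.
- tape_measure: Bystander: tape measure, 68 x 82 x 42 mm, origin in its underside.
- nozzle_tin: Bystander: round tin with a yellow lid, 65 mm diameter, 48 mm high, origin in its underside.
- elbow: Bystander: light pipe elbow, 52 x 52 x 26 mm, origin in its underside.

How it is judged:
On the way, in this order (a step that is already met when the one before it is completed fails the run):
1. the bar lies in the groove, its leading end not yet under the hood (distance between bar and groove below 0.1 m and x of bar in the frame of fixture below 0.004 m and y of bar in the frame of groove between -0.004 and 0.004 m and z of bar in the frame of groove between -0.004 and 0.004 m and angle between the x axis of bar and the x axis of fixture, either way round below 0.06 rad and contact force between bar and fixture above 0.3 N), for 0.2 s.
2. the end of the bar bears on the solid stop with at least 4 N for 0.3 s (contact force between bar and stop above 4 N), for 0.3 s.
At the end, for the whole second after the job is handed in: The bar rests in the groove (within 4 mm of the groove line, within 0.05 rad of its direction), still, released, its end still touching the stop (at most the 3 mm of the touch pin away from the solid pad) (contact force between bar and stop above 0.1 N and x of bar in the frame of fixture between 0.018 and 0.063 m and y of bar in the frame of groove between -0.004 and 0.004 m and z of bar in the frame of groove between -0.004 and 0.004 m and angle between the x axis of bar and the x axis of fixture, either way round below 0.05 rad and linear speed of bar below 0.01 m/s and contact force between bar and the fingers below 0.1 N).
It fails at once if the bar is pushed onto the stop with more than 25 N (contact force between bar and stop above 25 N).
It fails at once if a bystander is displaced by more than 20 mm (distance of any of tape_measure, nozzle_tin, elbow from where it was at the start of the episode above 0.02 m).
It also fails if it takes over 61 s, if anything falls off the work surface, if the arm or the gripper's body presses on something with over 40 N, if the wrist force passes 120 N, or if a joint passes its speed limit or range.

## Robot

A 6-joint arm with a two-finger parallel gripper is mounted at the origin on the work surface; the furniture and walls round the work are solid. World frame = base frame: x ahead of the robot, y to its left, z up, the work surface at z = 0. Lengths are in m, angles in rad, forces in N, time in s.
With the tool pointing down it reaches from about 0.35 to 0.975 m from the base axis. Payload 4.9 kg.
Tool frame: the origin (TCP) lies midway between the tips of the shut fingers; the grasp point (between the pads) lies ctrl.grip_depth behind it (ctrl.grip_depth is the distance from the TCP to the grasp point, in m); z points along the fingers, y is the line along which they close (so a half turn about z gives the same grasp; the last joint's range is limited). The gripper opens to 85 mm and grips with 20 to 120 N. Pads are 22 mm wide; open, the fingers measure 114 mm over their backs; the gripper's body (76 mm by 85 mm) begins 54 mm behind the grasp point. The pads swing forward as they close: fully open they stand 13 mm farther back than shut.
Start: joints at [-1.349, 0.053, 1.613, -0, 1.476, -0.119], TCP at [0.209, -0.589, 0.231] pointing down, gripper open.
Joint ranges: [-3.01, 3.01], [-1.01, 2.22], [0.06, 2.58], [-1.02, 4.17], [0.09, 2.62], [-3.14, 3.14]. Speed limits (rad/s): [2.57, 2.57, 3.14, 3.14, 3.14, 3.14].

## Interface

Orientations are given as a rotation vector (axis times angle).
In Python, from station import ctrl, get_image, camera_model gives the robot as it stands. The module is installed in compiled form; this text tells all that it offers.
- The arm moves only by the shell command python3 -m crank 'ROWS' [FORCE]. ROWS is JSON, a list of rows, each a list of 7 numbers: the shift along the tool's x, y, z in mm, then the turn, a rotation vector about the tool's x, y, z in rad, then the opening, from -1 (shut) to 1 (fully open). A call has exactly 10 rows; each row shifts and turns the commanded pose from where the row before left it, along the tool's axes as they then stand; what a row does not reach is not made up. A row lasts 1/12 s, in which the tool goes at most 41.7 mm and 7.16 degrees, less where a joint would pass 70% of its speed; a pose out of reach is approached as far as the arm can. A call with a gripper value outside its range is refused whole. The fingers move at their own pace and stop on an object; FORCE is the grip in N (left out, the last holds). Time passes only in rows, so rows that do not move let the fingers close, or fill a call up. It gives the time, the measured TCP pose, the force, the opening and the grip force at its end, in the units of the state.
- ctrl.get_obs(): the state, without advancing time (a new reading comes with each control period).
- get_image(name): name is "scene" or "top" or "wrist"; returns the picture (480x640x3 uint8, red, green, blue); there is no depth.
- camera_model(name): a dict with "vertical_fov" (degrees; the focal length in pixels is half the picture's height over the tangent of half this angle, whatever the lens; pixels are square), "cx", "cy" (the principal point, pixels), "k1" (the pictures are not rectified: a ray, as slopes to the right and down, at radius r is drawn at 1 + k1 r^2 times it, then the intrinsics apply), "R" (3x3) and "t" (3): a world point X has camera coordinates R X + t; the wrist camera has in their place "hand_eye" (4x4, takes a point from camera to tool coordinates, whose origin is the TCP and whose axes are the flange's). Camera axes: x right, y down, z forward; pixel columns grow to the right and rows downward; lengths in m; the calibration is good to about 2 mm. A picture is of the moment at which its call begins: read the wrist's pose just before it. camera_model takes no time and is no camera call.
- ctrl.finish_job(): hands the job in; it is judged then, once.
The state is a dict: "t": time; "q": joint angles; "dq": joint speeds; "effort": joint torques, N m; "tool_pos": TCP position; "tool_rot": TCP orientation; "contact_force": force on the tool from outside, world axes, zero at the start; "wrist_torque": the same for the moment, N m; "opening": finger opening in m; "grip_force": force on a finger pad.
Only numpy, scipy, OpenCV 4.12 (cv2) and the standard library are available. Lean on these libraries where they do the work, as an engineer would, in place of code of your own. Each camera call takes 0.05 s, during which the arm holds its last target. There are 200 camera calls.

## Working session

There is one attempt and no reset: what is moved stays moved. The work goes in short steps, Python scripts to look and compute and a shell command to move; the robot and the scene stay as the last step left them, time stands still between calls to the robot, and variables do not carry over. Pictures are saved under pics/ and viewed, at most 10 in all, crops included, and the job is handed in when it is done.

```bash
mkdir -p pics; python3 - <<'E'
from station import ctrl,get_image,camera_model
import cv2
for n in("top","scene"):
    cv2.imwrite(f"pics/{n}0.png",get_image(n)[:,:,::-1]); print(n,camera_model(n))
print(camera_model("wrist"),ctrl.get_obs(),ctrl.grip_depth)
E
```

```text
top {'vertical_fov': 55.902187602348775, 'cx': 318.7895102447411, 'cy': 240.06924276668246, 'k1': -0.013532467191511804, 'R': array([[-0.00767044, -0.99936479,  0.03480211],
       [-0.99860865,  0.00583955, -0.05240861],
       [ 0.05217209, -0.03515569, -0.99801911]]), 't': array([-0.13482327,  0.50864566,  0.89097792])}
scene {'vertical_fov': 43.63422664994061, 'cx': 328.1550796591175, 'cy': 236.21726181250312, 'k1': 0.05186987199116864, 'R': array([[-0.85158235, -0.52398648,  0.01567387],
       [-0.24696798,  0.37463994, -0.89367317],
       [ 0.46240061, -0.76490724, -0.44844464]]), 't': array([0.36248962, 0.22902136, 0.6536297 ])}
{'vertical_fov': 66.98415627542852, 'cx': 308.82844227121717, 'cy': 239.8234354268495, 'k1': -0.07513910783819906, 'hand_eye': array([[ 2.11944666e-04, -9.56634163e-01, -2.91292008e-01,
         7.36707148e-02],
       [ 9.99999976e-01,  1.88340029e-04,  1.09073212e-04,
         6.57077202e-04],
       [-4.94812154e-05, -2.91292024e-01,  9.56634180e-01,
        -1.41480260e-01],
       [ 0.00000000e+00,  0.00000000e+00,  0.00000000e+00,
         1.00000000e+00]])} {'t': 0.1, 'q': array([-1.34901167e+00,  5.33296152e-02,  1.61415983e+00, -1.88011126e-05,
        1.47602922e+00, -1.18981223e-01]), 'dq': array([ 0.00103356, -0.00299133, -0.00300469,  0.00104817,  0.00173157,
       -0.00012068]), 'effort': array([ 4.07483194e-04, -3.94899344e+01, -3.71364534e+01, -4.86587624e-05,
        3.89180146e-03, -3.53819723e-05]), 'tool_pos': array([ 0.20876002, -0.58849584,  0.23016006]), 'tool_rot': array([-3.09420695e+00, -5.32364492e-01,  1.84686542e-04]), 'contact_force': array([-0.35003537,  0.07329154, -0.01214164]), 'wrist_torque': array([-0.02189081,  0.00503026,  0.02232398]), 'grip_force': 0.0, 'opening': 0.08533714572330811} 0.0187
```

View pics/top0.png

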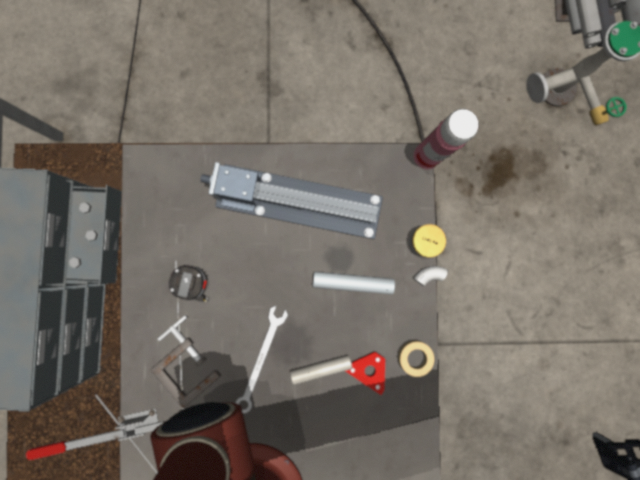

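View pics/scene0.png

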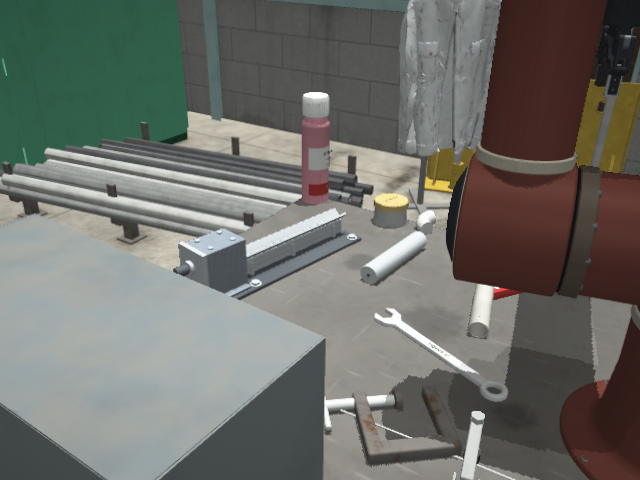

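The top picture shows the bar at about (313,281)–(395,286). The fixture runs from the stop at (212,185) to the plate end at (378,220), with the tin at (429,240), the elbow at (432,275) and the tape at (188,282). I'll enlarge it to read positions more closely.

```bash
cat > h.py <<'E'
import numpy as np, cv2
from station import ctrl,get_image,camera_model
from scipy.spatial.transform import Rotation as Ro
def pose():
    o=ctrl.get_obs(); return o,Ro.from_rotvec(o["tool_rot"]).as_matrix(),o["tool_pos"]
def ray(n,uv):
    m=camera_model(n); f=240/np.tan(np.radians(m["vertical_fov"]/2))
    d=(np.array(uv,float)-[m["cx"],m["cy"]])/f; s=d.copy()
    for _ in range(20): s=d/(1+m["k1"]*(s@s))
    v=np.array([*s,1.])
    if n=="wrist":
        o,R,p=pose(); H=m["hand_eye"]; return R@H[:3,3]+p, R@H[:3,:3]@v
    return -m["R"].T@m["t"], m["R"].T@v
def at(n,uv,z):
    c,d=ray(n,uv); return c+d*(z-c[2])/d[2]
def proj(n,X):
    m=camera_model(n); f=240/np.tan(np.radians(m["vertical_fov"]/2))
    if n=="wrist":
        o,R,p=pose(); H=m["hand_eye"]; Y=H[:3,:3].T@(R.T@(np.array(X)-p)-H[:3,3])
    else: Y=m["R"]@X+m["t"]
    s=Y[:2]/Y[2]; return s*(1+m["k1"]*s@s)*f+[m["cx"],m["cy"]]
E
python3 - <<'E'
import cv2
i=cv2.imread("pics/top0.png")[150:310,195:460]
cv2.imwrite("pics/c1.png",cv2.resize(i,None,fx=3,fy=3,interpolation=cv2.INTER_CUBIC))
E
```

```text
(no output)
```

View pics/c1.png

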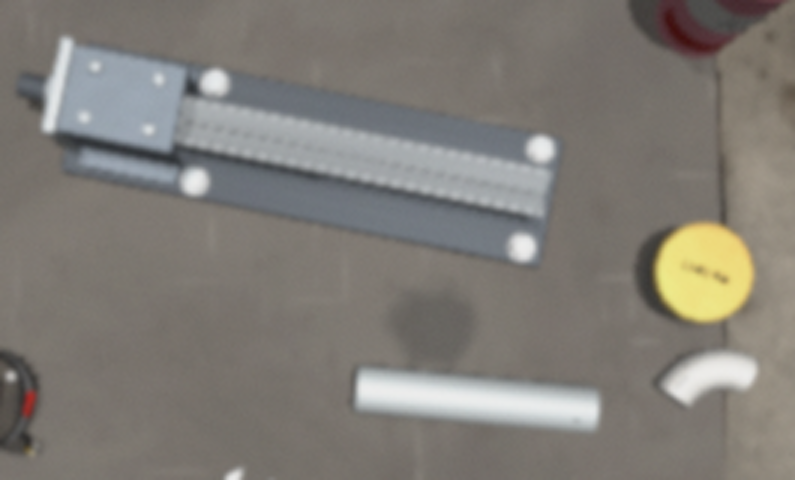

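```bash
python3 - <<'E'
from h import *
P=lambda c,z: at("top",((c[0]-1)/3+195,(c[1]-1)/3+150),z)
b=[P((355,389),.016),P((600,409),.016)]
print("bar",b,np.linalg.norm(b[0]-b[1]),(b[0]+b[1])/2,np.degrees(np.arctan2(*(b[0]-b[1])[1::-1])))
V=[P(c,.051) for c in((553,167),(545,216),(188,97),(180,144))]
n=(V[0]+V[1])/2;f=(V[2]+V[3])/2
print("V near",n,"far",f,np.linalg.norm(V[0]-V[1]),np.degrees(np.arctan2(*(f-n)[1::-1])))
p=[P(c,.008) for c in((562,137),(540,265))];q=[P(c,.087) for c in((187,66),(172,152))]
pm=sum(p)/2;qm=sum(q)/2;print("plate end",pm,np.linalg.norm(p[0]-p[1]),"hood mouth",qm,np.linalg.norm((qm-pm)[:2]),"exp .249",np.degrees(np.arctan2(*(qm-pm)[1::-1])))
s=[P(c,.012) for c in((215,82),(196,182),(540,148),(522,247))]
a=(s[0]+s[1]-s[2]-s[3])/2; print("screws",s,np.degrees(np.arctan2(*a[1::-1])), sum(s)/4)
o,R,t=pose();print(R)
for nm,c,z in(("tin",(704,272),.048),("elbow",(710,378),.026),("tape",(0,400),.04)):print(nm,P(c,z))
E
```

```text
bar [array([ 0.42937203, -0.12609519,  0.016     ]), array([ 0.41455679, -0.28983583,  0.016     ])] 0.16440951271584192 [ 0.42196441 -0.20796551  0.016     ] 84.82996201834858
V near [ 0.55688358 -0.25180321  0.051     ] far [ 0.60364083 -0.01656599  0.051     ] 0.03234073662338558 78.75804609176024
plate end [ 0.55527749 -0.26028784  0.008     ] 0.08872976462236547 hood mouth [ 0.60490059 -0.01752508  0.087     ] 0.24778258790556845 exp .249 78.4473256340842
screws [array([ 0.63612263, -0.03333172,  0.012     ]), array([ 0.56849051, -0.02054593,  0.012     ]), array([ 0.5908085 , -0.25262975,  0.012     ]), array([ 0.52366898, -0.239463  ,  0.012     ])] 78.37703976638069 [ 0.57977266 -0.1364926   0.012     ]
[[ 9.42498422e-01  3.34210306e-01 -4.41924723e-04]
 [ 3.34210532e-01 -9.42496581e-01  1.87471896e-03]
 [ 2.10037858e-04 -1.91461556e-03 -9.99998145e-01]]
tin [ 0.50425542 -0.35292934  0.048     ]
elbow [ 0.43484408 -0.36173895  0.026     ]
tape [0.42510143 0.10229509 0.04      ]
```

```bash
python3 -m crank '[[30,-25,0,0,0,0,1],[30,-25,0,0,0,0,1],[30,-25,0,0,0,0,1],[30,-25,0,0,0,0,1],[30,-25,0,0,0,0,1],[30,-25,0,0,0,0,1],[30,-25,0,0,0,0,1],[30,-25,0,0,0,0,1],[30,-25,0,0,0,0,1],[22,-24,0,0,0,0,1]]' 40
python3 -m crank '[[0,0,0,0,0,-0.114,1],[0,0,0,0,0,-0.114,1],[0,0,0,0,0,-0.114,1],[0,0,0,0,0,-0.114,1],[0,0,0,0,0,-0.114,1],[0,0,0,0,0,-0.114,1],[0,0,0,0,0,-0.114,1],[0,0,0,0,0,-0.114,1],[0,0,0,0,0,-0.114,1],[0,0,0,0,0,-0.114,1]]'
cat > d.py <<'E'
# remaining move: python3 d.py x y z yawdeg(of tool x)
from h import *; import sys
x=list(map(float,sys.argv[1:]));o,R,p=pose()
yaw=np.degrees(np.arctan2(R[1,0],R[0,0]))
print("t",round(o["t"],2),"p",p.round(4),"yaw",yaw.round(2),"tilt",R[:,2].round(4),"q6",o["q"][5].round(2),"f",o["contact_force"].round(2),"open",round(o["opening"],4))
print("tool shift mm",(R.T@(np.array(x[:3])-p)*1000).round(1),"turn z",-np.radians(x[3]-yaw).round(4))
E
python3 d.py .4206 -.223 .003 84.8
python3 -c "
from h import *
cv2.imwrite('pics/w1.png',get_image('wrist')[:,:,::-1])"
```

```text
t: 0.93
tool_pos: [0.4017, -0.2544, 0.2309]
tool_rot: [-3.095, -0.534, -0.0]
contact_force: [1.7, -0.5, 0.1]
opening: 0.0859
grip_force: 0.0
t: 1.77
tool_pos: [0.4006, -0.2565, 0.2307]
tool_rot: [-2.312, -2.125, 0.0]
contact_force: [0.3, 0.3, 0.4]
opening: 0.0856
grip_force: 0.0
t 1.77 p [ 0.4006 -0.2565  0.2307] yaw 85.17 tilt [-8.e-04  7.e-04 -1.e+00] q6 -0.64 f [0.27 0.29 0.39] open 0.0856
tool shift mm [ 34.9  17.3 227.7] turn z 0.0064
```

View pics/w1.png

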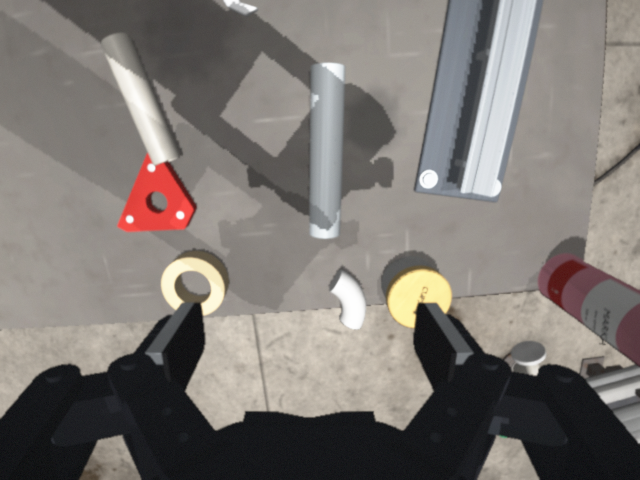

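The wrist view shows the bar from (328,65) to (324,237), with the elbow just beyond its lower end. The plate's near corners are at about (415,190) and (497,201).

```bash
python3 - <<'E'
from h import *
a=at("wrist",(328,65),.018);b=at("wrist",(324,237),.016);print(a,b,(a+b)/2,np.linalg.norm(a-b),np.degrees(np.arctan2(*(a-b)[1::-1])))
c=[at("wrist",u,.008) for u in((415,190),(497,201))];print(c,sum(c)/2)
E
python3 d.py .4215 -.223 .003 84.9
```

```text
[ 0.42806177 -0.12731367  0.018     ] [ 0.41311087 -0.28954805  0.016     ] [ 0.42058632 -0.20843086  0.017     ] 0.1629341073708392 84.73471199466516
[array([ 0.50886884, -0.24971908,  0.008     ]), array([ 0.59532445, -0.26746412,  0.008     ])] [ 0.55209664 -0.2585916   0.008     ]
t 1.82 p [ 0.4006 -0.2565  0.2307] yaw 85.36 tilt [-7.e-04  7.e-04 -1.e+00] q6 -0.65 f [ 0.43 -0.45 -0.1 ] open 0.0855
tool shift mm [ 35.   18.3 227.7] turn z 0.008
```

```bash
python3 -m crank '[[12,6,10,0,0,0.008,1],[12,6,20,0,0,0,1],[11,5,30,0,0,0,1],[0,0,35,0,0,0,1],[0,0,35,0,0,0,1],[0,0,35,0,0,0,1],[0,0,25,0,0,0,1],[0,0,20,0,0,0,1],[0,0,14,0,0,0,1],[0,0,2,0,0,0,1]]'
python3 d.py .4213 -.223 .003 84.8
```

```text
t: 2.65
tool_pos: [0.4186, -0.2217, 0.0017]
tool_rot: [-2.325, -2.103, 0.002]
contact_force: [-0.7, -0.3, 0.4]
opening: 0.0852
grip_force: 0.0
t 2.65 p [ 0.4186 -0.2217  0.0017] yaw 84.27 tilt [-0.0057  0.0042 -1.    ] q6 -0.54 f [-0.71 -0.3   0.42] open 0.0852
tool shift mm [-1.1  2.8 -1.3] turn z -0.0093
```

```bash
python3 -m crank '[[0,2,-1,0,0,0,1],[0,0,0,0,0,0,1],[0,0,0,0,0,0,-1],[0,0,0,0,0,0,-1],[0,0,0,0,0,0,-1],[0,0,0,0,0,0,-1],[0,0,0,0,0,0,-1],[0,0,0,0,0,0,-1],[0,0,0,0,0,0,-1],[0,0,0,0,0,0,-1]]' 60
python3 d.py .4213 -.223 .003 84.8
```

```text
t: 3.48
tool_pos: [0.4234, -0.2241, 0.007]
tool_rot: [2.327, 2.11, -0.0]
contact_force: [-2.0, 0.0, 5.2]
opening: 0.0301
grip_force: 59.4
t 3.48 p [ 0.4234 -0.2241  0.007 ] yaw 84.38 tilt [ 4.e-04 -5.e-04 -1.e+00] q6 -0.54 f [-2.01  0.01  5.19] open 0.0301
tool shift mm [ 0.8 -2.2  4. ] turn z -0.0073
```

```bash
python3 -m crank '[[0,0,-4,0,0,0,-1],[0,0,-10,0,0,0,-1],[0,0,-15,0,0,0,-1],[0,0,-20,0,0,0,-1],[0,0,-20,0,0,0,-1],[0,0,-20,0,0,0,-1],[0,0,-15,0,0,0,-1],[0,0,-10,0,0,0,-1],[0,0,-4,0,0,0,-1],[0,0,0,0,0,0,-1]]'
python3 -c "
from h import *
cv2.imwrite('pics/w2.png',get_image('wrist')[:,:,::-1])"
```

```text
t: 4.32
tool_pos: [0.4234, -0.2239, 0.1251]
tool_rot: [2.326, 2.109, 0.001]
contact_force: [0.4, -1.2, -3.5]
opening: 0.0299
grip_force: 59.7
```

View pics/w2.png

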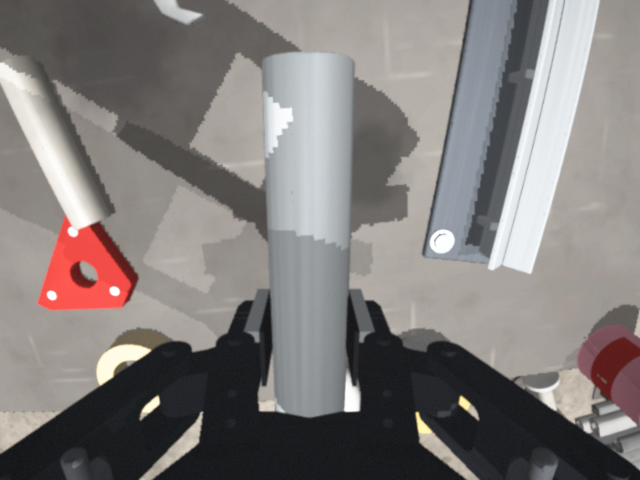

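The bar is held straight along the tool, with its leading end at (308,53). I'll turn and carry it above the groove.

```bash
python3 d.py .579 -.138 .13 78.5; python3 -c "
from scipy.spatial.transform import Rotation as R;import numpy as np
a=np.radians(78.5);M=np.array([[np.cos(a),np.sin(a),0],[np.sin(a),-np.cos(a),0],[0,0,-1]])
print(M.T@[.579-.4234,-.138+.2239,.01])"
```

```text
t 4.37 p [ 0.4229 -0.2235  0.1239] yaw 84.38 tilt [-3.e-04  3.e-04 -1.e+00] q6 -0.54 f [ 0.08  0.2  -4.46] open 0.0302
tool shift mm [100.4 147.   -6.1] turn z 0.1027
[ 0.11519718  0.13535058 -0.01      ]
```

```bash
python3 -m crank '[[0,0,0,0,0,0.05,-1],[0,0,0,0,0,0.053,-1],[8,10,-2,0,0,0,-1],[16,20,-2,0,0,0,-1],[20,24,-2,0,0,0,-1],[24,28,0,0,0,0,-1],[24,28,0,0,0,0,-1],[16,18,0,0,0,0,-1],[7,7,0,0,0,0,-1],[0,0,0,0,0,0,-1]]'
python3 d.py .579 -.138 .05 78.5
python3 -c "
from h import *
cv2.imwrite('pics/w3.png',get_image('wrist')[:,:,::-1])"
```

```text
t: 5.2
tool_pos: [0.5796, -0.136, 0.129]
tool_rot: [-2.428, -1.991, 0.001]
contact_force: [-0.0, 0.7, -3.7]
opening: 0.0299
grip_force: 60.1
t 5.2 p [ 0.5796 -0.136   0.129 ] yaw 78.69 tilt [-0.0016  0.0012 -1.    ] q6 -0.16 f [-0.04  0.74 -3.72] open 0.0299
tool shift mm [-2.1 -0.1 79. ] turn z 0.0034
```

View pics/w3.png

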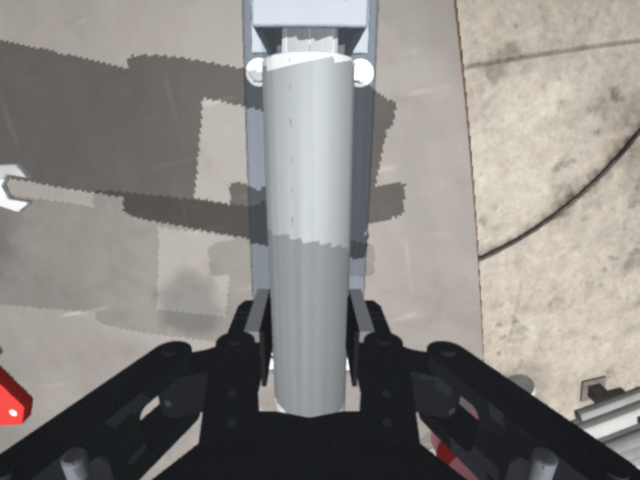

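The bar hangs centred over the plate (screws at 256 and 363, hood mouth top edge at v≈27, bar mid 308.5). Next I'll check how far off the fixture is.

```bash
python3 - <<'E'
from h import *
o,R,p=pose()
for n,u,z in(("hoodL",(253,27),.087),("hoodR",(366,27),.087),("scL",(256,72),.012),("scR",(363,72),.012),("plL",(248,100),.008),("plR",(375,100),.008),("plL2",(257,290),.008),("barend",(308,53),.129+.007+.016)):
    print(n,(R.T@(at("wrist",u,z)-p)*1000).round(1))
E
```

```text
hoodL [119.9 -25.9  42. ]
hoodR [119.9  26.1  41.9]
scL [111.1 -35.2 117. ]
scR [111.1  35.8 116.8]
plL [ 93.6 -41.9 121. ]
plR [ 93.7  45.2 120.8]
plL2 [-48.1 -41.2 121. ]
barend [ 96.   -0.4 -23.1]
```

```bash
python3 -m crank '[[0,0,5,0,0,0.003,-1],[0,0,12,0,0,0,-1],[0,0,15,0,0,0,-1],[0,0,15,0,0,0,-1],[0,0,12,0,0,0,-1],[0,0,6,0,0,0,-1],[0,0,3,0,0,0,-1],[0,0,2,0,0,0,-1],[0,0,1,0,0,0,-1],[0,0,0,0,0,0,-1]]'
python3 -m crank '[[0,0,1,0,0,0,-1],[0,0,1,0,0,0,-1],[0,0,1,0,0,0,-1],[0,0,1,0,0,0,-1],[0,0,1,0,0,0,-1],[0,0,0,0,0,0,-1],[0,0,0,0,0,0,-1],[0,0,0,0,0,0,-1],[0,0,0,0,0,0,-1],[0,0,0,0,0,0,-1]]'
```

```text
t: 6.08
tool_pos: [0.5788, -0.1382, 0.0599]
tool_rot: [2.435, 1.983, 0.001]
contact_force: [-0.0, 0.5, -3.5]
opening: 0.0298
grip_force: 60.1
t: 6.92
tool_pos: [0.5784, -0.138, 0.0544]
tool_rot: [2.436, 1.984, 0.0]
contact_force: [-0.5, -0.4, -3.5]
opening: 0.0298
grip_force: 60.1
```

```bash
python3 -m crank '[[0,0,0.5,0,0,0,-1],[0,0,0.5,0,0,0,-1],[0,0,0.5,0,0,0,-1],[0,0,0.5,0,0,0,-1],[0,0,0,0,0,0,-1],[0,0,0,0,0,0,-1],[0,0,0,0,0,0,-1],[0,0,0,0,0,0,-1],[0,0,0,0,0,0,-1],[0,0,0,0,0,0,-1]]'
```

```text
t: 7.75
tool_pos: [0.5783, -0.138, 0.0523]
tool_rot: [-2.436, -1.984, 0.0]
contact_force: [0.1, 0.1, -3.4]
opening: 0.0302
grip_force: 60.1
```

```bash
python3 -m crank '[[0,0,0.5,0,0,0,-1],[0,0,0.5,0,0,0,-1],[0,0,0.5,0,0,0,-1],[0,0,0.5,0,0,0,-1],[0,0,0,0,0,0,-1],[0,0,0,0,0,0,-1],[0,0,0,0,0,0,-1],[0,0,0,0,0,0,-1],[0,0,0,0,0,0,-1],[0,0,0,0,0,0,-1]]'
```

```text
t: 8.58
tool_pos: [0.5787, -0.138, 0.0513]
tool_rot: [2.436, 1.983, 0.001]
contact_force: [-3.0, 1.8, 5.7]
opening: 0.03
grip_force: 60.9
```

Contact with the groove. I'll let go so the groove seats the bar, then look.

```bash
python3 -m crank '[[0,0,0,0,0,0,1],[0,0,0,0,0,0,1],[0,0,0,0,0,0,1],[0,0,0,0,0,0,1],[0,0,0,0,0,0,1],[0,0,0,0,0,0,1],[0,0,0,0,0,0,1],[0,0,0,0,0,0,1],[0,0,0,0,0,0,1],[0,0,0,0,0,0,1]]'
python3 d.py .579 -.138 .05 78.5
python3 -c "
from h import *
cv2.imwrite('pics/w4.png',get_image('wrist')[:,:,::-1])"
```

```text
t: 9.42
tool_pos: [0.5784, -0.138, 0.0503]
tool_rot: [2.436, 1.984, -0.0]
contact_force: [-0.7, 0.2, -0.4]
opening: 0.0854
grip_force: 0.0
t 9.42 p [ 0.5784 -0.138   0.0503] yaw 78.31 tilt [ 0. -0. -1.] q6 -0.16 f [-0.66  0.23 -0.42] open 0.0854
tool shift mm [0.2 0.6 0.3] turn z -0.0033
```

View pics/w4.png

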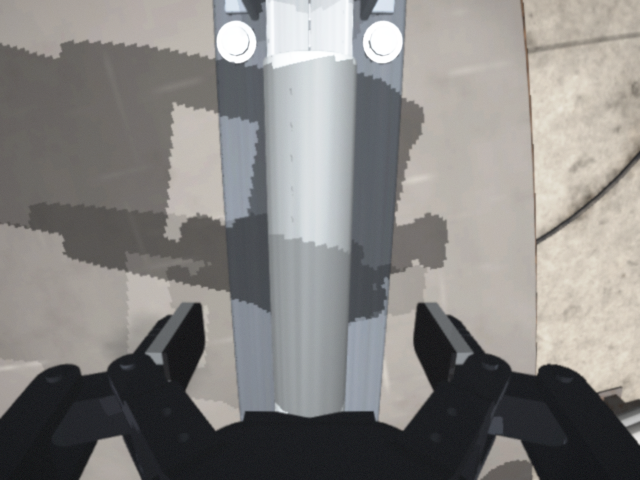

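The bar lies in the groove with its leading end at (310,53), short of the hood. Regripping, centred.

```bash
python3 -m crank '[[0,0.5,0,0,0,0,1],[0,0,0,0,0,0,0],[0,0,0,0,0,0,-1],[0,0,0,0,0,0,-1],[0,0,0,0,0,0,-1],[0,0,0,0,0,0,-1],[0,0,0,0,0,0,-1],[0,0,0,0,0,0,-1],[0,0,0,0,0,0,-1],[0,0,0,0,0,0,-1]]' 40
python3 -m crank '[[1,0,0,0,0,0,-1],[2,0,0,0,0,0,-1],[3,0,0,0,0,0,-1],[3,0,0,0,0,0,-1],[3,0,0,0,0,0,-1],[3,0,0,0,0,0,-1],[3,0,0,0,0,0,-1],[2,0,0,0,0,0,-1],[1,0,0,0,0,0,-1],[0,0,0,0,0,0,-1]]'
python3 d.py .579 -.138 .05 78.5
```

```text
t: 10.3
tool_pos: [0.5785, -0.138, 0.0506]
tool_rot: [-2.435, -1.983, 0.001]
contact_force: [-4.6, 0.6, 6.4]
opening: 0.0307
grip_force: 39.9
t: 11.13
tool_pos: [0.5824, -0.1191, 0.0505]
tool_rot: [2.435, 1.983, -0.005]
contact_force: [-5.8, -4.8, 5.6]
opening: 0.0305
grip_force: 40.1
t 11.13 p [ 0.5824 -0.1191  0.0505] yaw 78.32 tilt [-0.0018 -0.0032 -1.    ] q6 -0.12 f [-5.85 -4.8   5.64] open 0.0305
tool shift mm [-19.2   0.5   0.6] turn z -0.0031
```

```bash
python3 -m crank '[[1,-0.4,-0.2,0,0,0,-1],[2,-0.4,-0.3,0,0,0,-1],[2,0,0,0,0,0,-1],[2,0,0,0,0,0,-1],[2,0,0,0,0,0,-1],[2,0,0,0,0,0,-1],[2,0,0,0,0,0,-1],[2,0,0,0,0,0,-1],[2,0,0,0,0,0,-1],[1,0,0,0,0,0,-1]]'
cat > g.py <<'E'
from h import *
o,R,p=pose(); a=np.radians(78.5);u=np.array([np.cos(a),np.sin(a),0])
print("along mm",round(1000*(p-[.587,-.099,0])@u,2),"tool force",(R.T@o["contact_force"]).round(2),"z",p[2].round(4),"opening",round(o["opening"],4))
E
python3 g.py
python3 -m crank '[[0,0,0,0,0,0,-1],[0.5,0,0,0,0,0,-1],[0.5,0,0,0,0,0,-1],[0.5,0,0,0,0,0,-1],[0.5,0,0,0,0,0,-1],[0.5,0,0,0,0,0,-1],[0.5,0,0,0,0,0,-1],[0,0,0,0,0,0,-1],[0,0,0,0,0,0,-1],[0,0,0,0,0,0,-1]]'
python3 g.py
```

```text
t: 11.97
tool_pos: [0.5862, -0.0994, 0.0509]
tool_rot: [2.436, 1.984, 0.0]
contact_force: [1.3, -2.3, -1.6]
opening: 0.0306
grip_force: 39.6
along mm -0.6 tool force [-1.98  1.69  1.6 ] z 0.0509 opening 0.0306
t: 12.8
tool_pos: [0.5867, -0.0968, 0.0509]
tool_rot: [2.436, 1.984, 0.0]
contact_force: [2.2, -1.5, -1.3]
opening: 0.0305
grip_force: 39.7
along mm 2.09 tool force [-1.01  2.49  1.26] z 0.0509 opening 0.0305
```

```bash
python3 -m crank '[[0.5,0.2,0,0,0,0,-1],[0.5,0.2,0,0,0,0,-1],[0.5,0,0,0,0,0,-1],[0.5,0,0,0,0,0,-1],[0.5,0,0,0,0,0,-1],[0.5,0,0,0,0,0,-1],[0.5,0,0,0,0,0,-1],[0.5,0,0,0,0,0,-1],[0,0,0,0,0,0,-1],[0,0,0,0,0,0,-1]]'; python3 g.py
```

```text
t: 13.63
tool_pos: [0.5877, -0.0928, 0.0507]
tool_rot: [-2.436, -1.983, -0.0]
contact_force: [1.7, -1.3, -2.7]
opening: 0.0303
grip_force: 39.7
along mm 6.21 tool force [-0.91  1.88  2.71] z 0.0507 opening 0.0303
```

```bash
python3 -m crank '[[0.5,0,0,0,0,0,-1],[0.5,0,0,0,0,0,-1],[0.5,0,0,0,0,0,-1],[0.5,0,0,0,0,0,-1],[0.5,0,0,0,0,0,-1],[0.5,0,0,0,0,0,-1],[0,0,0,0,0,0,-1],[0,0,0,0,0,0,-1],[0,0,0,0,0,0,-1],[0,0,0,0,0,0,-1]]'; python3 g.py
```

```text
t: 14.47
tool_pos: [0.5883, -0.0899, 0.0508]
tool_rot: [-2.436, -1.983, -0.0]
contact_force: [1.0, 0.1, -1.4]
opening: 0.0303
grip_force: 39.7
along mm 9.22 tool force [0.28 0.98 1.44] z 0.0508 opening 0.0303
```

```bash
cat >> g.py <<'E'
import sys
sys.exit(int((R.T@o["contact_force"])[0]<-4.5))
E
python3 -m crank '[[0.3,0.1,0,0,0,0,-1],[0.3,0.1,0,0,0,0,-1],[0.3,0,0,0,0,0,-1],[0.3,0,0,0,0,0,-1],[0.3,0,0,0,0,0,-1],[0.3,0,0,0,0,0,-1],[0.2,0,0,0,0,0,-1],[0,0,0,0,0,0,-1],[0,0,0,0,0,0,-1],[0,0,0,0,0,0,-1]]' 20 >/dev/null; python3 g.py &&
python3 -m crank '[[0.3,0,0,0,0,0,-1],[0.3,0,0,0,0,0,-1],[0.3,0,0,0,0,0,-1],[0.3,0,0,0,0,0,-1],[0.3,0,0,0,0,0,-1],[0.3,0,0,0,0,0,-1],[0.2,0,0,0,0,0,-1],[0,0,0,0,0,0,-1],[0,0,0,0,0,0,-1],[0,0,0,0,0,0,-1]]' >/dev/null && python3 g.py &&
python3 -m crank '[[0.3,0,0,0,0,0,-1],[0.3,0,0,0,0,0,-1],[0.3,0,0,0,0,0,-1],[0.3,0,0,0,0,0,-1],[0.3,0,0,0,0,0,-1],[0.3,0,0,0,0,0,-1],[0.2,0,0,0,0,0,-1],[0,0,0,0,0,0,-1],[0,0,0,0,0,0,-1],[0,0,0,0,0,0,-1]]' >/dev/null && python3 g.py &&
python3 -m crank '[[0.3,0,0,0,0,0,-1],[0.3,0,0,0,0,0,-1],[0.3,0,0,0,0,0,-1],[0.3,0,0,0,0,0,-1],[0.3,0,0,0,0,0,-1],[0.3,0,0,0,0,0,-1],[0.2,0,0,0,0,0,-1],[0,0,0,0,0,0,-1],[0,0,0,0,0,0,-1],[0,0,0,0,0,0,-1]]' && python3 g.py
```

```text
along mm 11.18 tool force [-0.29  0.26  2.2 ] z 0.0507 opening 0.0308
along mm 13.11 tool force [ 0.19 -0.59  3.3 ] z 0.0508 opening 0.0302
along mm 15.13 tool force [-0.04  0.26  2.24] z 0.0508 opening 0.0303
t: 17.8
tool_pos: [0.5902, -0.0822, 0.0508]
tool_rot: [-2.436, -1.984, -0.0]
contact_force: [-0.3, 0.3, -3.2]
opening: 0.0307
grip_force: 39.5
along mm 17.13 tool force [ 0.27 -0.4   3.21] z 0.0508 opening 0.0307
```

The downward 3 N shows that the tool carries the bar's weight, so I'll settle it by a few tenths and continue.

```bash
python3 -m crank '[[0.3,0,0.2,0,0,0,-1],[0.3,0,0.2,0,0,0,-1],[0.3,0,0,0,0,0,-1],[0.3,0,0,0,0,0,-1],[0.3,0,0,0,0,0,-1],[0.3,0,0,0,0,0,-1],[0.2,0,0,0,0,0,-1],[0,0,0,0,0,0,-1],[0,0,0,0,0,0,-1],[0,0,0,0,0,0,-1]]' >/dev/null; python3 g.py &&
python3 -m crank '[[0.3,0,0,0,0,0,-1],[0.3,0,0,0,0,0,-1],[0.3,0,0,0,0,0,-1],[0.3,0,0,0,0,0,-1],[0.3,0,0,0,0,0,-1],[0.3,0,0,0,0,0,-1],[0.2,0,0,0,0,0,-1],[0,0,0,0,0,0,-1],[0,0,0,0,0,0,-1],[0,0,0,0,0,0,-1]]' >/dev/null && python3 g.py &&
python3 -m crank '[[0.3,0,0,0,0,0,-1],[0.3,0,0,0,0,0,-1],[0.3,0,0,0,0,0,-1],[0.3,0,0,0,0,0,-1],[0.3,0,0,0,0,0,-1],[0.3,0,0,0,0,0,-1],[0.2,0,0,0,0,0,-1],[0,0,0,0,0,0,-1],[0,0,0,0,0,0,-1],[0,0,0,0,0,0,-1]]' >/dev/null && python3 g.py &&
python3 -m crank '[[0.3,0,0,0,0,0,-1],[0.3,0,0,0,0,0,-1],[0.3,0,0,0,0,0,-1],[0.3,0,0,0,0,0,-1],[0.3,0,0,0,0,0,-1],[0.3,0,0,0,0,0,-1],[0.2,0,0,0,0,0,-1],[0,0,0,0,0,0,-1],[0,0,0,0,0,0,-1],[0,0,0,0,0,0,-1]]' && python3 g.py
```

```text
along mm 18.7 tool force [-3.51 -3.15 -1.65] z 0.0506 opening 0.0305
along mm 20.62 tool force [-4.07 -3.91 -2.17] z 0.0506 opening 0.0304
along mm 20.83 tool force [-9.64 -3.02 -0.38] z 0.0506 opening 0.0306
```

Contact: the tool held at 20.8 mm (bar end at about fixture x = 117) and the force rose to 9.6 N, of which about 4 N is friction. Leaning in a little further to reach about 10 N on the stop.

```bash
python3 -m crank '[[0.3,0,0,0,0,0,-1],[0.3,0,0,0,0,0,-1],[0.3,0,0,0,0,0,-1],[0.3,0,0,0,0,0,-1],[0,0,0,0,0,0,-1],[0,0,0,0,0,0,-1],[0,0,0,0,0,0,-1],[0,0,0,0,0,0,-1],[0,0,0,0,0,0,-1],[0,0,0,0,0,0,-1]]'; python3 g.py
```

```text
t: 21.13
tool_pos: [0.5909, -0.0785, 0.0506]
tool_rot: [2.433, 1.982, -0.009]
contact_force: [-6.9, -11.8, 2.1]
opening: 0.0309
grip_force: 39.9
along mm 20.86 tool force [-12.99  -4.4   -1.97] z 0.0506 opening 0.0309
```

```bash
python3 -m crank '[[0.3,0,0,0,0,0,-1],[0,0,0,0,0,0,-1],[0,0,0,0,0,0,-1],[0,0,0,0,0,0,-1],[0,0,0,0,0,0,-1],[0,0,0,0,0,0,-1],[0,0,0,0,0,0,-1],[0,0,0,0,0,0,-1],[0,0,0,0,0,0,-1],[0,0,0,0,0,0,-1]]'; python3 g.py
python3 -m crank '[[-0.4,-0.3,0,0,0,0,-1],[-0.4,-0.3,0,0,0,0,-1],[-0.4,-0.2,0,0,0,0,-1],[-0.4,0,0,0,0,0,-1],[-0.4,0,0,0,0,0,-1],[0,0,0,0,0,0,-1],[0,0,0,0,0,0,-1],[0,0,0,0,0,0,-1],[0,0,0,0,0,0,-1],[0,0,0,0,0,0,-1]]'; python3 g.py
```

```text
t: 21.97
tool_pos: [0.5909, -0.0785, 0.0506]
tool_rot: [2.433, 1.981, -0.009]
contact_force: [-6.7, -13.1, 1.3]
opening: 0.0305
grip_force: 39.9
along mm 20.87 tool force [-14.24  -3.88  -1.23] z 0.0506 opening 0.0305
t: 22.8
tool_pos: [0.5908, -0.0785, 0.0506]
tool_rot: [2.434, 1.982, -0.002]
contact_force: [-2.5, -8.2, -1.0]
opening: 0.0309
grip_force: 39.6
along mm 20.87 tool force [-8.55 -0.73  1.06] z 0.0506 opening 0.0309
```

Held for about 1.5 s at 13–14 N total, then eased off. Now opening and lifting clear.

```bash
python3 -m crank '[[0,0,0,0,0,0,1],[0,0,0,0,0,0,1],[0,0,0,0,0,0,1],[0,0,0,0,0,0,1],[0,0,0,0,0,0,1],[0,0,0,0,0,0,1],[0,0,0,0,0,0,1],[0,0,0,0,0,0,1],[0,0,0,0,0,0,1],[0,0,0,0,0,0,1]]'; python3 g.py
python3 -m crank '[[0,0,-2,0,0,0,1],[0,0,-5,0,0,0,1],[0,0,-10,0,0,0,1],[0,0,-15,0,0,0,1],[0,0,-15,0,0,0,1],[0,0,-15,0,0,0,1],[0,0,-15,0,0,0,1],[0,0,-10,0,0,0,1],[0,0,-5,0,0,0,1],[0,0,0,0,0,0,1]]'; python3 g.py
python3 -c "
from h import *
i=get_image('wrist')[:,:,::-1];cv2.imwrite('pics/w5.png',i)"
```

```text
t: 23.63
tool_pos: [0.5905, -0.0767, 0.0504]
tool_rot: [-2.436, -1.984, -0.0]
contact_force: [1.9, -0.8, -0.3]
opening: 0.0856
grip_force: 0.0
along mm 22.61 tool force [-0.44  2.05  0.28] z 0.0504 opening 0.0856
t: 24.47
tool_pos: [0.5915, -0.0769, 0.1445]
tool_rot: [2.434, 1.982, 0.003]
contact_force: [0.1, 0.7, 0.8]
opening: 0.085
grip_force: 0.0
along mm 22.54 tool force [ 0.73 -0.02 -0.83] z 0.1445 opening 0.085
```

View pics/w5.png

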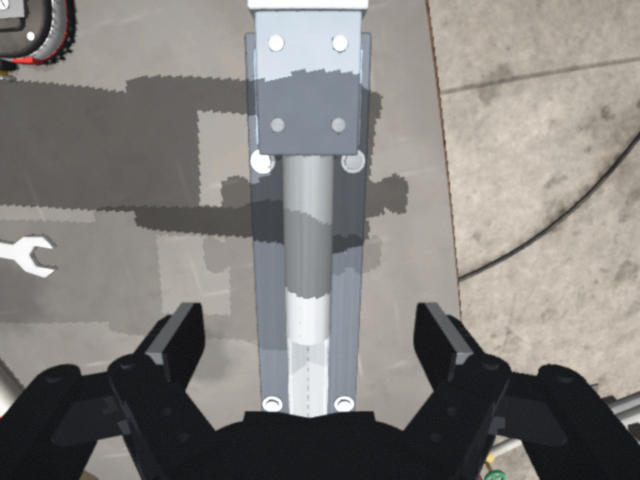

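The bar lies straight in the groove under the hood; its trailing end is at (309,343) and the hood mouth at v≈155. A quick position check before handing in.

```bash
python3 - <<'E'
from h import *
m=at("wrist",(309,155),.087);r=at("wrist",(309,343),.068);a=np.radians(78.5)
d=(m-r)[:2]@[np.cos(a),np.sin(a)];print("rear fixture x",.084-d,"centre",.164-d)
print(ctrl.finish_job())
E
```

```text
rear fixture x -0.043332348842139615 centre 0.03666765115786039
the job is handed in; nothing more can be done
None
```

The job is handed in at about 24.5 s: the bar lies released in the groove, its end (about fixture x = 117 mm) against the stop after leaning on it at an estimated 10 N for over a second; the verdict wasn't shown, and I didn't recheck the bystanders afterwards.

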